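# Split a bead sample: fill the hopper, flip the catch, hold the gate open

### The job

Pour all eight ceramic beads from the scoop into the splitter's hopper while the gate is still locked shut, and set the empty scoop back down upright on the bench. Then flip the yellow safety catch up and over out of the lever's way, pull the red gate lever toward the front as far as it goes, so that the beads run through the chutes into the two pans. The gate springs shut, so finish while still holding the lever at its stop; spill no bead and leave the other things on the bench where they are.

Things in the scene. Friction and masses are not known exactly. Their poses are not given: they have to be found in the camera images.
- splitter: fixed bench sample splitter, white, blue and metal, housing 150 deep (x), 150 wide (y), 190 mm high: hopper on top, chutes inside, two open pans (112 x 134 mm, rims 38 mm up) sticking out under front and rear. Origin on the bench under its middle; x points to its rear, y to its left, z up. Lever and catch are at its right-hand end, outer face y = -74 mm. Its yaw varies
- hopper_mouth (a point): centre of the hopper's open mouth, level with its rim, 190 mm above the bench; mouth 120 mm (splitter x) by 140 mm (splitter y), hopper 57 mm deep, narrowing to a 37 x 137 mm floor, which is the gate flap
- gate (a joint): angle of the gate lever (arm, shaft and gate flap are one part): 0 = gate shut, lever leaning 0.42 rad to the rear; grows as the handle is pulled toward the splitter's front (-x), to 1.1 at the stop, leaning 0.68 rad to the front. A spring pulls it shut: about 2 N at the handle at first, 5 N at the stop. The catch, while down, blocks it below 0.1
- lever_handle (a point): middle of the lever's red handle, a round bar 14 mm thick, 56 mm long, parallel to the splitter's y, sticking out to the right of the lever arm, which is 35 mm left of this point. It moves on an arc of 115 mm radius about lever_axis in the splitter's x-z plane; at joint 0 it is 47 mm to the rear of and 105 mm above lever_axis
- lever_axis (a point): point on the axis of the lever's shaft (parallel to the splitter's y), 133 mm above the bench, in line with the middle of the handle
- catch (a joint): angle of the yellow safety catch: 0 = lying level across the front of the lever arm, blocking it; grows as its outer end is flipped up and over toward the hopper: 1.57 upright, 1.75 at its stop. Its hinge is stiff and it stays where it is put (about 1 N at the rod)
- catch_rod (a point): grip point on the catch's yellow finger rod, a round bar 10 mm thick parallel to the splitter's x; from here it reaches 19 mm to its free front end and 38 mm to the rear, to the bar. It turns at 47 mm radius about catch_hinge; at joint 0 it is 53 mm to the right of the housing's end face, 182 mm above the bench; flipped, it is above the hopper's rim. The lever arm is 45 mm to the rear
- catch_hinge (a point): point on the catch's hinge axis (parallel to the splitter's x), straight to the left of catch_rod when the catch lies down; 182 mm above the bench
- scoop: loose metal sample scoop, 0.17 kg: a pan 74 x 66 mm with sides 45 mm high and walls of 3 mm, whose front floor rises as a ramp of 23 degrees to an open pouring lip; black handle at the back. Origin under the middle of its flat floor, x axis toward the lip, z up
- scoop_handle (a point): middle of the scoop's straight black handle, 84 mm behind the scoop's origin, 40 mm above its underside: a bar 14 mm wide, 18 mm high, 78 mm long along the scoop's x
- scoop_lip (a point): middle of the scoop's pouring lip (60 mm wide inside), 77 mm in front of the scoop's origin, 20 mm above its underside
- timer: bystander: white bench timer, 62 x 66 x 20 mm; origin under its middle
- petri_dish: bystander: petri dish, 61 mm across, 15 mm high; origin under its middle
- small_bottle: bystander: small white bottle with a yellow cap, 40 mm across, 75 mm high; origin under its middle
- bead_0: one of the eight loose off-white ceramic beads, a ball of 15 mm, 10 g; origin at its centre. They start in the scoop
- bead_1: one of the eight loose off-white ceramic beads, a ball of 15 mm, 10 g; origin at its centre. They start in the scoop
- bead_2: one of the eight loose off-white ceramic beads, a ball of 15 mm, 10 g; origin at its centre. They start in the scoop
- bead_3: one of the eight loose off-white ceramic beads, a ball of 15 mm, 10 g; origin at its centre. They start in the scoop
- bead_4: one of the eight loose off-white ceramic beads, a ball of 15 mm, 10 g; origin at its centre. They start in the scoop
- bead_5: one of the eight loose off-white ceramic beads, a ball of 15 mm, 10 g; origin at its centre. They start in the scoop
- bead_6: one of the eight loose off-white ceramic beads, a ball of 15 mm, 10 g; origin at its centre. They start in the scoop
- bead_7: one of the eight loose off-white ceramic beads, a ball of 15 mm, 10 g; origin at its centre. They start in the scoop

How it is judged:
On the way, in this order (a step that is already met when the one before it is completed fails the run):
1. all eight beads lie in the hopper, with the gate shut and the safety catch still down (height (world z) of bead_0 between 0.13 and 0.195 m and horizontal distance between each of bead_0, bead_1, bead_2, bead_3, bead_4, bead_5, bead_6, bead_7 and hopper_mouth below 0.085 m and height (world z) of bead_1 between 0.13 and 0.195 m and height (world z) of bead_2 between 0.13 and 0.195 m and height (world z) of bead_3 between 0.13 and 0.195 m and height (world z) of bead_4 between 0.13 and 0.195 m and height (world z) of bead_5 between 0.13 and 0.195 m and height (world z) of bead_6 between 0.13 and 0.195 m and height (world z) of bead_7 between 0.13 and 0.195 m and value of joint gate below 0.12 rad and value of joint catch below 0.4 rad), for 0.2 s.
2. the scoop has been put down, and the catch is flipped up out of the lever's way with the gate still shut over its full load (value of joint catch above 1.35 rad and value of joint gate below 0.15 rad and height (world z) of bead_0 between 0.13 and 0.195 m and horizontal distance between each of bead_0, bead_1, bead_2, bead_3, bead_4, bead_5, bead_6, bead_7 and hopper_mouth below 0.085 m and height (world z) of bead_1 between 0.13 and 0.195 m and height (world z) of bead_2 between 0.13 and 0.195 m and height (world z) of bead_3 between 0.13 and 0.195 m and height (world z) of bead_4 between 0.13 and 0.195 m and height (world z) of bead_5 between 0.13 and 0.195 m and height (world z) of bead_6 between 0.13 and 0.195 m and height (world z) of bead_7 between 0.13 and 0.195 m and height (world z) of scoop below 0.008 m and angle between scoop's own z axis and vertical below 0.1 rad and linear speed of scoop below 0.02 m/s and contact force between the fingers and scoop below 0.05 N), for 0.2 s.
3. the fingers hold the lever at its stop (value of joint gate above 0.95 rad and contact force between the fingers and gate above 1 N), for 0.3 s.
At the end, for the whole second after the job is handed in: the fingers hold the gate lever at its stop (joint over 0.95 of 1.1 rad, over 1 N between fingers and lever), the catch is still flipped up (over 1.25 rad), all eight beads lie in the two pans, and the scoop stands upright on the bench, let go (all of step 3 and value of joint catch above 1.25 rad and x of bead_0 in the frame of splitter between -0.118 and 0.118 m and y of bead_0 in the frame of splitter between -0.07 and 0.07 m and z of each of bead_0, bead_1, bead_2, bead_3, bead_4, bead_5, bead_6, bead_7 in the frame of splitter below 0.04 m and x of bead_1 in the frame of splitter between -0.118 and 0.118 m and y of bead_1 in the frame of splitter between -0.07 and 0.07 m and x of bead_2 in the frame of splitter between -0.118 and 0.118 m and y of bead_2 in the frame of splitter between -0.07 and 0.07 m and x of bead_3 in the frame of splitter between -0.118 and 0.118 m and y of bead_3 in the frame of splitter between -0.07 and 0.07 m and x of bead_4 in the frame of splitter between -0.118 and 0.118 m and y of bead_4 in the frame of splitter between -0.07 and 0.07 m and x of bead_5 in the frame of splitter between -0.118 and 0.118 m and y of bead_5 in the frame of splitter between -0.07 and 0.07 m and x of bead_6 in the frame of splitter between -0.118 and 0.118 m and y of bead_6 in the frame of splitter between -0.07 and 0.07 m and x of bead_7 in the frame of splitter between -0.118 and 0.118 m and y of bead_7 in the frame of splitter between -0.07 and 0.07 m and height (world z) of scoop below 0.008 m and angle between scoop's own z axis and vertical below 0.1 rad and linear speed of scoop below 0.02 m/s and contact force between the fingers and scoop below 0.05 N and linear speed of each of bead_0, bead_1, bead_2, bead_3, bead_4, bead_5, bead_6, bead_7 below 0.1 m/s); the arm keeps its last pose, push and grip.
It fails at once if a bystander on the bench is pushed more than 30 mm from its place (distance of any of timer, petri_dish, small_bottle from where it was at the start of the episode above 0.03 m).
It also fails if it takes over 72 s, if anything falls off the work surface, if the arm or the gripper's body presses on something with over 40 N, if the wrist force passes 120 N, or if a joint passes its speed limit or range.

### The arm

A 7-joint arm with a two-finger parallel gripper is mounted at the origin on a cart in front of the work surface, level with it; the furniture and walls round the work are solid. World frame = base frame: x ahead of the robot, y to its left, z up, the work surface at z = 0. Lengths are in m, angles in rad, forces in N, time in s.
With the tool pointing down it reaches from about 0.4 to 0.875 m from the base axis. Payload 6.5 kg.
Tool frame: the origin (TCP) lies midway between the tips of the shut fingers; the grasp point (between the pads) lies bot.grip_point_offset behind it (bot.grip_point_offset is the distance from the TCP to the grasp point, in m); z points along the fingers, y is the line along which they close (so a half turn about z gives the same grasp; the last joint's range is limited). The gripper opens to 88 mm and grips with 3 to 60 N. Pads are 18 mm wide; open, the fingers measure 123 mm over their backs; the gripper's body (75 mm by 187 mm) begins 45 mm behind the grasp point.
Start: joints at [-1.223, 0.536, -0.004, 1.538, 0.003, 1.067, -0.071], TCP at [0.261, 0.595, 0.239] pointing down, gripper open.
Joint ranges: [-2.7, 2.7], [-0.37, 2.16], [-1.27, 1.26], [0.24, 2.4], [-1.31, 4.45], [0.19, 1.91], [-2.76, 2.76]. Speed limits (rad/s): [2.39, 2.39, 3.14, 3.14, 3.14, 3.14, 3.14].

### API

Orientations are given as a 3x3 rotation matrix whose columns are the frame's x, y, z axes.
In Python, from workcell import state, imaging, ticket, nets, bot gives the robot as it stands.
- The arm moves only by the tool apply_moves, never from a script. Its argument "plan" is a list that holds one entry, the list of rows, each a list of 4 numbers: the shift along the world's x, y, z scaled (see below), then the turn about the world's z scaled (see below). A call has exactly 8 rows; each row shifts and turns the commanded pose from where the row before left it; what a row does not reach is not made up. The controller multiplies each number of a shift by 0.05 m and each number of a turn by 4 degrees. A row lasts 1/8 s, in which the tool goes at most 62.5 mm and 10.7 degrees, less where a joint would pass 70% of its speed; a pose out of reach is approached as far as the arm can. A call with a number of a shift or a turn outside -1 to 1 is refused whole. A call with a gripper value outside its range is refused whole. "fingers" is the closure, from 0 (fully open) to 1 (shut), set as the call begins (left out, the last holds). The fingers move at their own pace and stop on an object; "newtons" is the grip in N (left out, the last holds). Time passes only in rows, so rows that do not move let the fingers close, or fill a call up. It gives the time, the measured TCP pose, the force, the opening and the grip force at its end, in the units of the state.
- state(): the state, without advancing time (a new reading comes with each control period).
- imaging.capture(name): name is "side" or "top"; returns (picture, depth): 420x560x3 uint8, red, green, blue; 420x560 float32, m along the optical axis (not along the pixel's ray), 0 where there is no reading.
- imaging.camera_model(name): a dict with "fx", "fy", "cx", "cy" (pixels), "k1" (the pictures are not rectified: a ray, as slopes to the right and down, at radius r is drawn at 1 + k1 r^2 times it, then the intrinsics apply), "rvec" (rotation vector, rad) and "tvec" (3), from world to camera coordinates, as OpenCV has them. Camera axes: x right, y down, z forward; pixel columns grow to the right and rows downward; lengths in m; the calibration is good to about 2 mm. A picture is of the moment at which its call begins. camera_model takes no time and is no camera call.
- ticket.hand_in(): hands the job in; it is judged then, once.
Trained networks look in the newest picture that a camera, given by its name, has taken for a name from the list of things; names that differ only in an ending like _2 or _b are one class to them, and where a whole thing is asked for, a point or a joint stands for the part that bears it (a point fixed in the world has none). Each returns a list of dicts, best first, with "confidence" (0 to 1); they miss things now and then, are a little off and sometimes report something else, mostly with a low value. They report only what shows in the picture. A call takes as long as a camera call.
- nets.cut_out(camera, name): "mask" (420x560 bool, what is visible of it) and "bbox" ([left, top, right, bottom] in pixels, round what is visible of it).
The state is a dict: "time_s": time; "qpos": joint angles; "qvel": joint speeds; "joint_torque": joint torques, N m; "tool_pos": TCP position; "eef_rot": TCP orientation; "force": force on the tool from outside, world axes, zero at the start; "torque": the same for the moment, N m; "opening": finger opening in m; "finger_force": force on a finger pad.
Only numpy, scipy, OpenCV 4.12 (cv2) and the standard library are available. Lean on these libraries where they do the work, as an engineer would, in place of code of your own. Each camera call takes 0.05 s, during which the arm holds its last target. There are 200 camera calls.

## Working session

There is one attempt and no reset: what is moved stays moved. The work goes in short steps, Python scripts to look and compute and a tool call to move; the robot and the scene stay as the last step left them, time stands still between calls to the robot, and variables do not carry over. Pictures are saved under pics/ and viewed, at most 10 in all, crops included, and the job is handed in when it is done.

Besides the shell and the picture viewer there is one more tool, called by a JSON object that holds its "fn" and its "kwargs", one argument or row to a line. apply_moves: Moves the arm, as the interface text tells. Shifts and turns lie within -1 to 1; 1 stands for 0.05 m of shift or 4 degrees of turn. Its arguments: {"type":"object","properties":{"plan":{"type":"array","items":{"type":"array","items":{"type":"array","items":{"type":"number","minimum":-1,"maximum":1}}}},"fingers":{"type":"number"},"newtons":{"type":"number"}},"required":["plan"]}

```bash
mkdir -p pics; cat > h.py <<'E'
import numpy as np, cv2
from workcell import state, imaging, ticket, nets, bot
def cap(n):
    p,d=imaging.capture(n); return p,d
def world(n,d,mask=None,uv=None):
    m=imaging.camera_model(n)
    if uv is None:
        v,u=np.nonzero(mask&(d>0)); 
    else: u,v=np.array(uv).T
    z=d[v,u]
    x=(u-m['cx'])/m['fx']; y=(v-m['cy'])/m['fy']
    xu,yu=x.copy(),y.copy()
    for _ in range(10):
        s=1+m['k1']*(xu**2+yu**2); xu,yu=x/s,y/s
    P=np.stack([xu*z,yu*z,z],1)
    R=cv2.Rodrigues(np.array(m['rvec'],float))[0]
    return (P-np.array(m['tvec']).ravel())@R, np.stack([u,v],1)
def proj(n,P):
    m=imaging.camera_model(n); R=cv2.Rodrigues(np.array(m['rvec'],float))[0]
    c=np.atleast_2d(P)@R.T+np.array(m['tvec']).ravel(); s=c[:,:2]/c[:,2:]
    s=s*(1+m['k1']*(s**2).sum(1,keepdims=True)); return s*[m['fx'],m['fy']]+[m['cx'],m['cy']]
E
python3 - <<'E'
from h import *
print(bot.grip_point_offset, state()['tool_pos'],state()['eef_rot'])
for n in ['side','top']:
    p,d=cap(n); cv2.imwrite(f'pics/{n}0.png',p[:,:,::-1]); np.savez(f'{n}0',p=p,d=d)
    m=imaging.camera_model(n); R=cv2.Rodrigues(np.array(m['rvec'],float))[0]; print(n,-R.T@np.array(m['tvec']).ravel(),R[2],m['fx'])
    for k in ['splitter','scoop','scoop_handle','lever_handle','catch_rod','timer','petri_dish','small_bottle','bead_0']:
        r=nets.cut_out(n,k)
        for q in r[:1]:
            P,_=world(n,d,np.array(q['mask'])); 
            if len(P): print(n,k,len(r),round(q['confidence'],2),q['bbox'],np.median(P,0).round(3),P.min(0).round(3),P.max(0).round(3))
E
```

```text
0.0187 [0.26111521 0.59455649 0.23783742] [[-9.15627524e-01  4.02027188e-01 -6.14166260e-04]
 [ 4.02027641e-01  9.15625986e-01 -1.68191439e-03]
 [-1.13828723e-04 -1.78691892e-03 -9.99998397e-01]]
side [0.60921188 0.95065786 0.71686286] [-0.01556423 -0.88814964 -0.45929072] 504.88895875765394
side splitter 2 0.64 [274.8, 232.0, 343.1, 267.9] [ 0.588 -0.194  0.028] [ 0.44  -0.262 -0.005] [0.629 0.088 0.189]
side scoop 2 0.86 [267.6, 232.2, 343.1, 265.3] [ 0.59  -0.194  0.028] [ 0.44  -0.262 -0.007] [0.633 0.085 0.198]
side scoop_handle 4 0.91 [269.7, 230.4, 342.7, 264.1] [ 0.586 -0.195  0.029] [ 0.428 -0.296 -0.007] [0.633 0.074 0.186]
side lever_handle 1 0.92 [281.3, 209.6, 336.0, 322.8] [0.536 0.091 0.132] [ 0.501 -0.377 -0.008] [0.599 0.238 0.244]
side catch_rod 1 0.45 [302.5, 236.4, 331.4, 247.2] [0.534 0.03  0.183] [ 0.5   -0.227  0.022] [0.558 0.065 0.187]
side timer 1 0.87 [219.3, 259.5, 248.1, 277.8] [ 0.727 -0.107  0.012] [ 0.693 -0.172 -0.006] [ 0.761 -0.077  0.019]
side small_bottle 2 0.81 [241.7, 209.0, 257.9, 237.6] [ 0.691 -0.295  0.035] [ 0.672 -0.316 -0.001] [ 0.711 -0.
[... 472 characters left out ...]
op lever_handle 1 0.67 [141.4, 193.7, 231.0, 250.3] [0.526 0.134 0.134] [ 0.497  0.006 -0.005] [0.658 0.224 0.25 ]
top catch_rod 1 0.81 [197.1, 219.1, 224.5, 249.2] [0.548 0.03  0.186] [ 0.499  0.02  -0.002] [0.584 0.077 0.192]
top timer 1 0.61 [272.1, 157.9, 301.6, 184.7] [ 0.729 -0.117  0.016] [ 0.693 -0.154 -0.004] [ 0.768 -0.08   0.024]
top petri_dish 1 0.72 [384.5, 181.6, 407.4, 202.0] [ 0.679 -0.403  0.005] [ 0.65  -0.434 -0.005] [ 0.708 -0.375  0.02 ]
top small_bottle 1 0.71 [349.7, 172.7, 368.5, 194.1] [ 0.685 -0.303  0.054] [ 0.672 -0.326  0.004] [ 0.711 -0.288  0.08 ]
top bead_0 2 0.37 [289.2, 209.7, 335.2, 285.5] [ 0.57  -0.184  0.016] [ 0.439 -0.24  -0.008] [ 0.638 -0.127  0.056]
```

```bash
python3 -c "
import cv2,numpy as np
print(1)"
```

```text
1
```

```bash
python3 -c "
import cv2
a=cv2.imread('pics/top0.png')[140:320,110:430];b=cv2.imread('pics/side0.png')[150:340,190:470]
cv2.imwrite('pics/topc.png',cv2.resize(a,None,fx=2.5,fy=2.5,interpolation=2));cv2.imwrite('pics/sidec.png',cv2.resize(b,None,fx=2.8,fy=2.8,interpolation=2))"
```

```text
(no output)
```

View pics/topc.png

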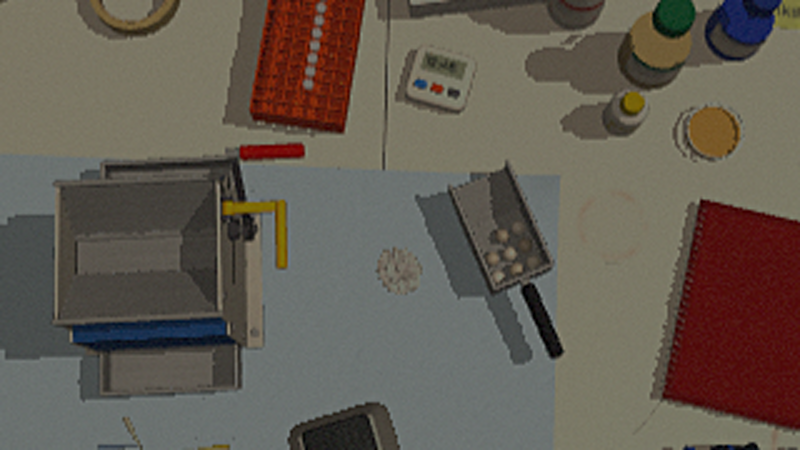

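View pics/sidec.png

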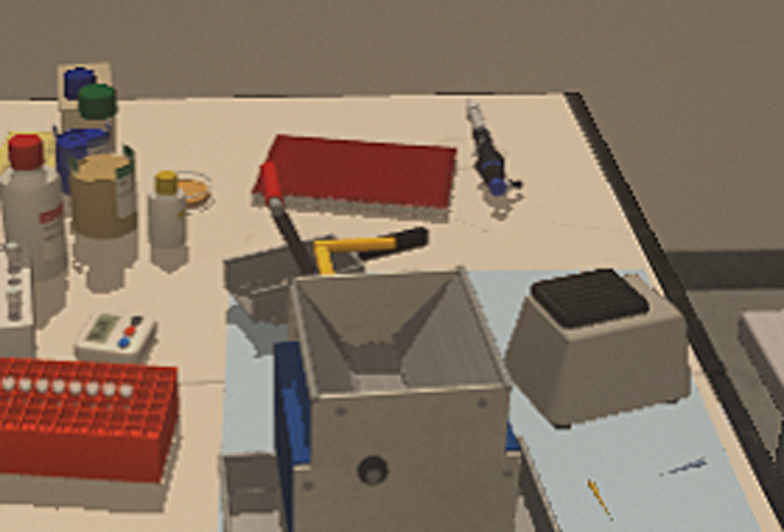

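```bash
python3 - <<'E'
from h import *
for n in ['top','side']:
    f=np.load(n+'0.npz'); p=f['p'].astype(int); d=f['d']
    P,uv=world(n,d,d>0); C=p[uv[:,1],uv[:,0]]; r,g,b=C.T
    def rep(name,m):
        Q=P[m]; 
        if len(Q)<4: print(n,name,len(Q));return
        c=np.median(Q,0); w,V=np.linalg.eigh(np.cov((Q-Q.mean(0)).T)); print(n,name,len(Q),Q.mean(0).round(4),Q.min(0).round(3),Q.max(0).round(3),'ax',V[:,2].round(3), 'rect',[np.round(x,4) for x in cv2.minAreaRect(Q[:,:2].astype(np.float32))])
    x,y,z=P.T
    rep('rim',(z>.183)&(z<.197)&(x>.38)&(x<.66)&(y>.05)&(y<.26)&(abs(r-b)<40))
    rep('red',(r>90)&(g<50)&(b<60)&(z>.19)&(z<.27)&(x<.66)&(y<.1))
    ye=(r>100)&(b<.5*r)&(g>.55*r)&(z>.16)&(z<.21)
    rep('yellow',ye&(y<.1)); rep('yrod',ye&(y<.042))
    bl=(r<60)&(g<60)&(b<60)&(z>.03)&(z<.065)&(x>.40)&(x<.52)&(y>-.3)&(y<-.12)
    rep('shandle',bl)
    sc=(x>.48)&(x<.66)&(y>-.27)&(y<-.1)&(z>.008)&(z<.06)
    rep('scoop',sc); rep('srim',sc&(z>.038)&(r+g+b>150))
    rep('block',(x>.25)&(x<.45)&(y>-.2)&(y<.1)&(z>.02)); rep('rack',(x>.6)&(x<.85)&(y>-.03)&(y<.2)&(z>.03)&(r>g+50))
    rep('notebook',(x>.3)&(x<.65)&(y>-.6)&(y<-.28)&(z>.005)); 
E
```

```text
top rim 922 [0.5156 0.1505 0.1896] [0.444 0.057 0.183] [0.581 0.232 0.197] ax [-0.843  0.538  0.005] rect [array([0.5136, 0.1414]), array([0.1308, 0.1735]), np.float64(3.4897)]
top red 118 [0.5925 0.0318 0.2443] [0.587 0.004 0.238] [0.6   0.058 0.25 ] ax [-0.064  0.998  0.017] rect [array([0.5931, 0.0313]), array([0.0115, 0.054 ]), np.float64(2.3057)]
top yellow 185 [0.5404 0.0409 0.1864] [0.501 0.02  0.18 ] [0.56  0.079 0.192] ax [-0.678 -0.735  0.007] rect [array([0.5289, 0.0498]), array([0.0593, 0.0559]), np.float64(3.5455)]
top yrod 112 [0.5321 0.0271 0.1865] [0.501 0.02  0.18 ] [0.56  0.041 0.192] ax [-0.985 -0.17   0.013] rect [array([0.5298, 0.0302]), array([0.0591, 0.0166]), np.float64(6.4268)]
top shandle 195 [ 0.4764 -0.2176  0.0481] [ 0.439 -0.24   0.032] [ 0.519 -0.165  0.056] ax [-0.851 -0.524  0.035] rect [array([ 0.4883, -0.2111]), array([0.1079, 0.037 ]), np.float64(41.6844)]
top scoop 979 [ 0.5648 -0.1845  0.0258] [ 0.48  -0.241  0.008] [ 0.633 -0.1    0.055] ax [-0.935 -0.315  0.162] rect [array([ 0.5631, -0.1716]), array([0.1303, 0.1511]), np.float64(81.2406)]
top 
[... 1902 characters left out ...]
0.038] [ 0.632 -0.124  0.048] ax [-0.968 -0.251  0.005] rect [array([ 0.5646, -0.1801]), array([0.1225, 0.0729]), np.float64(23.3081)]
side block 2549 [ 0.3263 -0.0096  0.0651] [ 0.25  -0.085  0.02 ] [0.405 0.099 0.102] ax [-0.988 -0.112  0.107] rect [array([ 0.3481, -0.0133]), array([0.218 , 0.1252]), np.float64(34.5117)]
side rack 1660 [0.7561 0.0293 0.0392] [ 0.67 -0.03  0.03] [0.848 0.082 0.049] ax [-1.     0.026  0.001] rect [array([0.7583, 0.0212]), array([0.1025, 0.1693]), np.float64(82.975)]
side notebook 1542 [ 0.4613 -0.4352  0.0093] [ 0.316 -0.599  0.005] [ 0.649 -0.341  0.033] ax [-0.997  0.062  0.043] rect [array([ 0.475 , -0.4399]), array([0.3589, 0.2289]), np.float64(16.0852)]
```

{"fn": "apply_moves", "kwargs": {
  "plan": [
    [[0.54, -0.6, 0.3, -1], [0.54, -0.6, 0.3, -1], [0.54, -0.6, 0.3, -1], [0.54, -0.6, 0.3, -1], [0.54, -0.6, 0, -1], [0.54, -0.6, 0, -1], [0.54, -0.6, 0, -1], [0.54, -0.6, 0, -1]]
  ],
  "fingers": 0
}}

```text
time_s: 2.0
tool_pos: [0.4781, 0.3542, 0.2989]
eef_rot: [[-0.562, 0.827, 0.0], [0.827, 0.562, 0.0], [0.0, 0.0, -1.0]]
force: [0.0, 0.6, -0.5]
opening: 0.0884
finger_force: 0.0
```

{"fn": "apply_moves", "kwargs": {
  "plan": [
    [[0, -0.48, 0, -1], [0, -0.48, 0, -1], [0, -0.48, 0, -1], [0, -0.48, 0, -1], [0, -0.48, 0, -1], [0, -0.48, 0, -1], [0, -0.48, 0, -1], [0, -0.48, 0, -1]]
  ]
}}

```text
time_s: 3.0
tool_pos: [0.4773, 0.1615, 0.2988]
eef_rot: [[-0.035, 0.999, 0.0], [0.999, 0.035, 0.0], [0.0, 0.0, -1.0]]
force: [0.5, 0.0, 0.2]
opening: 0.0879
finger_force: 0.0
```

{"fn": "apply_moves", "kwargs": {
  "plan": [
    [[0, -0.48, 0, -1], [0, -0.48, 0, -1], [0, -0.48, 0, -1], [0, -0.48, 0, -1], [0, -0.48, 0, -1], [0, -0.48, 0, -1], [0, -0.48, 0, -1], [0, -0.48, 0, -1]]
  ]
}}

```text
time_s: 4.0
tool_pos: [0.4774, -0.0305, 0.2987]
eef_rot: [[0.5, 0.866, 0.0], [0.866, -0.5, -0.0], [0.0, 0.0, -1.0]]
force: [-0.3, -0.1, 0.1]
opening: 0.0881
finger_force: 0.0
```

{"fn": "apply_moves", "kwargs": {
  "plan": [
    [[0, -0.48, 0, -1], [0, -0.48, 0, -1], [0, -0.48, 0, -1], [0, -0.48, 0, -1], [0, -0.48, -0.1, -1], [0, -0.48, -0.5, -1], [0, -0.48, -0.5, -1], [0, -0.48, -0.5, -1]]
  ]
}}

```text
time_s: 5.0
tool_pos: [0.4774, -0.2225, 0.2179]
eef_rot: [[0.883, 0.47, 0.0], [0.47, -0.883, -0.0], [-0.0, 0.0, -1.0]]
force: [0.3, -0.1, -0.2]
opening: 0.0883
finger_force: 0.0
```

{"fn": "apply_moves", "kwargs": {
  "plan": [
    [[-0.03, 0.08, -0.8, -1], [0, 0, -0.8, -0.12], [0, 0, -0.8, 0], [0, 0, -0.7, 0], [0, 0, -0.5, 0], [0, 0, -0.29, 0], [0, 0, 0, 0], [0, 0, 0, 0]]
  ]
}}

```text
time_s: 6.0
tool_pos: [0.4764, -0.2174, 0.025]
eef_rot: [[0.915, 0.403, 0.001], [0.403, -0.915, -0.001], [0.001, 0.001, -1.0]]
force: [0.7, -0.8, 0.4]
opening: 0.0883
finger_force: 0.0
```

{"fn": "apply_moves", "kwargs": {
  "plan": [
    [[0, 0, 0, 0], [0, 0, 0, 0], [0, 0, 0, 0], [0, 0, 0, 0], [0, 0, 0, 0], [0, 0, 0, 0], [0, 0, 0, 0], [0, 0, 0, 0]]
  ],
  "fingers": 1,
  "newtons": 50
}}

```text
time_s: 7.0
tool_pos: [0.4759, -0.217, 0.0242]
eef_rot: [[0.915, 0.404, 0.0], [0.404, -0.915, -0.0], [0.0, 0.0, -1.0]]
force: [-0.5, 0.5, -1.3]
opening: 0.0132
finger_force: 49.7
```

{"fn": "apply_moves", "kwargs": {
  "plan": [
    [[0, 0, 0.2, 0], [0, 0, 0.4, 0], [0, 0, 0.6, 1], [0, 0, 0.6, 1], [0, 0, 0.6, 1], [0, 0, 0.6, 1], [0, 0, 0.6, 1], [0, 0, 0.6, 1]]
  ]
}}

```text
time_s: 8.0
tool_pos: [0.4752, -0.217, 0.2363]
eef_rot: [[0.67, 0.742, 0.0], [0.742, -0.67, -0.0], [0.0, 0.0, -1.0]]
force: [-0.1, -0.2, -3.3]
opening: 0.0134
finger_force: 49.7
```

```bash
python3 - <<'E'
from h import *
s=state(); print(s['tool_pos'],s['opening'],s['finger_force'],s['force'],s['torque'])
p,d=cap('side'); cv2.imwrite('pics/side1.png',cv2.resize(p[60:300,150:430],None,fx=2.5,fy=2.5)[:,:,::-1])
E
```

```text
[ 0.47519504 -0.21700848  0.23629576] 0.013391093777430018 49.72503237426281 [-0.12367038 -0.19698352 -3.2792909 ] [-0.17379913  0.24920628 -0.02953485]
```

View pics/side1.png

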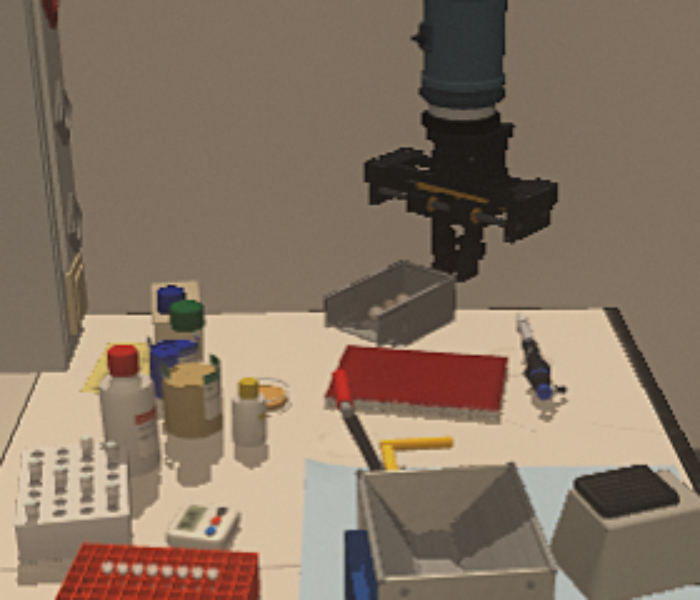

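The scoop hangs level from the gripper (pan at about 390,305 in the crop) with its beads still inside; the carry can go on.

{"fn": "apply_moves", "kwargs": {
  "plan": [
    [[0, 0, 0.6, 1], [0, 0, 0.5, 1], [0.1, 0.2, 0.4, 1], [0.1, 0.4, 0.3, 1], [0.1, 0.4, 0, 1], [0.1, 0.4, 0, 1], [0.1, 0.4, 0, 1], [0.1, 0.4, 0, 1]]
  ]
}}

```text
time_s: 9.05
tool_pos: [0.5059, -0.1053, 0.3237]
eef_rot: [[0.172, 0.985, -0.001], [0.985, -0.172, -0.0], [-0.0, -0.001, -1.0]]
force: [0.4, 0.1, -3.1]
opening: 0.0136
finger_force: 50.0
```

{"fn": "apply_moves", "kwargs": {
  "plan": [
    [[0.1, 0.45, 0, 1], [0.1, 0.45, 0, 1], [0.1, 0.45, 0, 1], [0.03, 0.4, 0, 0.6], [0, 0.4, 0, 0], [0, 0.3, 0, 0], [0, 0.2, 0, 0], [0, 0.02, 0, 0]]
  ]
}}

```text
time_s: 10.05
tool_pos: [0.5223, 0.0272, 0.3242]
eef_rot: [[-0.074, 0.997, -0.0], [0.997, 0.074, -0.0], [-0.0, -0.0, -1.0]]
force: [-0.4, -0.8, -3.2]
opening: 0.0134
finger_force: 50.0
```

{"fn": "apply_moves", "kwargs": {
  "plan": [
    [[0, 0, 0, 0], [0, 0, 0, 0], [0, 0, 0, 0], [0, 0, 0, 0], [0, 0, 0, 0], [0, 0, 0, 0], [0, 0, 0, 0], [0, 0, 0, 0]]
  ],
  "newtons": 20
}}

```text
time_s: 11.05
tool_pos: [0.5224, 0.0266, 0.3242]
eef_rot: [[-0.073, 0.997, 0.0], [0.997, 0.073, -0.0], [-0.0, 0.0, -1.0]]
force: [0.4, -0.1, -2.6]
opening: 0.0138
finger_force: 20.0
```

```bash
cat >> h.py <<'E'
C0=np.array([.513,.1535]); ex=np.array([.9978,.0663]); ey=np.array([-.0663,.9978])
def prof():
    """scoop pose in the splitter y-z plane from both cameras' depth (gripper excluded by |sx| and z)"""
    s=state(); G=s['tool_pos']+np.array([0,0,.0187]); print('G',G.round(4),'open',round(s['opening'],4),'ff',round(s['finger_force'],1),'F',np.round(s['force'],1),'T',np.round(s['torque'],3),'t',s['time_s'])
    for n in ['side','top']:
        p,d=cap(n); P,_=world(n,d,d>0); q=P[:,:2]-C0; S=np.c_[q@ex,q@ey,P[:,2]]
        m=(abs(S[:,0])<.045)&(S[:,2]>.2)&(S[:,2]<G[2]+.02)&(S[:,1]>-.25)&(S[:,1]<.12); S=S[m]
        print(n,len(S))
        for a in np.arange(-.25,.12,.02):
            k=S[(S[:,1]>=a)&(S[:,1]<a+.02)]
            if len(k)>3: print('  sy %.2f n%d z %.3f..%.3f'%(a,len(k),np.percentile(k[:,2],3),np.percentile(k[:,2],97)))
        cv2.imwrite('pics/l_%s.png'%n,p[:,:,::-1])
E
python3 -c "
from h import *; prof()"
```

```text
G [0.5224 0.0266 0.3429] open 0.0138 ff 20.0 F [ 0.4 -0.1 -2.6] T [-0.078  0.069  0.008] t 11.05
side 2389
  sy -0.15 n128 z 0.267..0.362
  sy -0.13 n1020 z 0.237..0.360
  sy -0.11 n708 z 0.211..0.322
  sy -0.09 n360 z 0.201..0.283
  sy -0.07 n116 z 0.203..0.252
  sy -0.05 n57 z 0.202..0.221
top 12
  sy -0.13 n12 z 0.268..0.292
```

```bash
python3 -c "
import cv2
a=cv2.imread('pics/l_side.png')[60:300,200:440]; b=cv2.imread('pics/l_top.png')[170:310,110:350]
a=cv2.resize(a,(400,400),interpolation=2);b=cv2.resize(b,(400,233),interpolation=2)
b=cv2.copyMakeBorder(b,0,167,0,0,0);cv2.imwrite('pics/v2.png',cv2.hconcat([a,b]))"
```

```text
(no output)
```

View pics/v2.png

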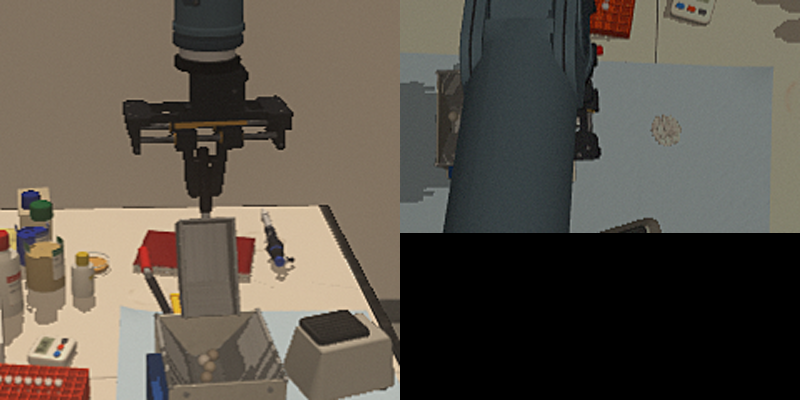

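Most of the beads are visible on the hopper floor (about 208,360), the scoop (205,265) is tipped about 58° and empty. I will back out, and count beads once the view is free.

{"fn": "apply_moves", "kwargs": {
  "plan": [
    [[0, 0, 0, 0], [0, 0, 0.45, 0], [0, 0, 0.45, 0], [0, -0.35, 0.45, -1], [0, -0.35, 0.45, -1], [0, -0.35, 0, -1], [0, -0.35, 0, -1], [0, -0.35, 0, -1]]
  ],
  "newtons": 50
}}

```text
time_s: 12.15
tool_pos: [0.5218, -0.0618, 0.4131]
eef_rot: [[0.276, 0.961, -0.002], [0.961, -0.276, -0.0], [-0.001, -0.002, -1.0]]
force: [0.1, 0.6, -2.4]
opening: 0.0132
finger_force: 50.0
```

{"fn": "apply_moves", "kwargs": {
  "plan": [
    [[0.1, -0.29, 0, -1], [0.1, -0.29, 0, -1], [0.1, -0.29, 0, -1], [0.1, -0.29, 0, -1], [0.1, -0.29, 0, -1], [0.1, -0.29, 0, -1], [0.1, -0.29, 0, -1], [0.15, -0.31, 0, -1]]
  ]
}}

```text
time_s: 13.15
tool_pos: [0.5653, -0.1788, 0.4143]
eef_rot: [[0.744, 0.669, 0.0], [0.669, -0.744, 0.0], [0.0, 0.0, -1.0]]
force: [-0.2, 0.4, -1.2]
opening: 0.0134
finger_force: 50.0
```

```bash
python3 - <<'E'
from h import *
s=state(); G=s['tool_pos']+np.array([0,0,.0187]); R=s['eef_rot']; print(G,R[:2,1],s['time_s'],s['force'])
p1,d1=cap('side'); p2,d2=cap('top')
a=cv2.resize(p1[200:290,270:400],(800,553),interpolation=cv2.INTER_CUBIC)[:400]
for n,p,d in [('side',p1,d1),('top',p2,d2)]:
    P,_=world(n,d,d>0); m=(abs(P[:,0]-.57)<.12)&(P[:,1]>-.25)&(P[:,1]<-.02)&(P[:,2]>.15)&(P[:,2]<G[2]+.0)
    h=np.array([-R[1,1],R[0,1]]); 
    f=(P[m][:,:2]-G[:2])@h; z=P[m][:,2]-G[2]
    for a0 in np.arange(-.06,.12,.02):
        k=(f>=a0)&(f<a0+.02)
        if k.sum()>3: print(n,'%.2f'%a0,k.sum(),np.percentile(z[k],[3,97]).round(3))
b=cv2.resize(p2[190:310,120:360],(800,400),interpolation=cv2.INTER_CUBIC)
a=cv2.resize(p1[195:285,250:360],(450,368),interpolation=cv2.INTER_CUBIC); b=cv2.resize(p2[205:265,130:225],(583,368),interpolation=cv2.INTER_CUBIC)[:, :350]
cv2.imwrite('pics/v3.png',cv2.hconcat([a,b])[:,:,::-1])
np.savez('s3',p1=p1,p2=p2,d1=d1,d2=d2)
E
```

```text
[ 0.56526302 -0.17877261  0.43297452] [ 0.66857714 -0.7436428 ] 13.15 [-0.18964319  0.36980239 -1.22707448]
side -0.02 107 [-0.082 -0.002]
side 0.00 570 [-0.113 -0.003]
side 0.02 586 [-0.134 -0.034]
side 0.04 478 [-0.151 -0.07 ]
side 0.06 220 [-0.152 -0.102]
side 0.08 14 [-0.141 -0.131]
```

View pics/v3.png

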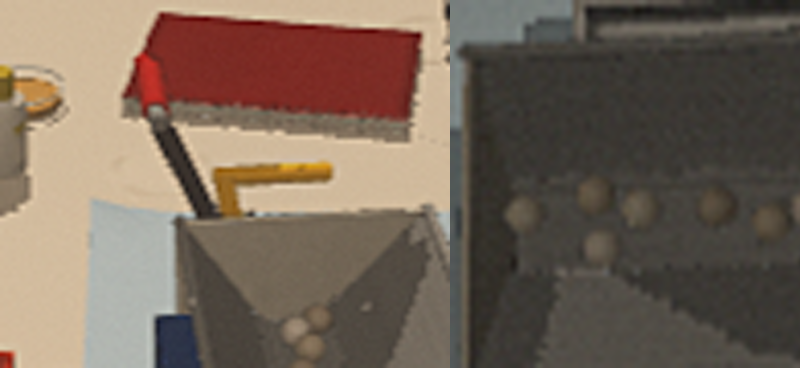

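Top crop shows six beads on the hopper floor plus a seventh cut by the crop edge (at 795,205); catch (270,175) is still down. I'll check the eighth later; now the set-down.

{"fn": "apply_moves", "kwargs": {
  "plan": [
    [[0, 0, -0.6, -1], [0, 0, -0.9, -1], [0, 0, -0.9, -1], [0, 0, -0.9, -1], [0, 0, -0.8, -0.6], [0, 0, -0.6, 0], [0, 0, -0.4, 0], [0, 0, -0.1, 0]]
  ]
}}

```text
time_s: 14.25
tool_pos: [0.5646, -0.1775, 0.1534]
eef_rot: [[0.915, 0.404, -0.001], [0.404, -0.915, 0.001], [-0.001, -0.001, -1.0]]
force: [-0.7, 0.7, -2.0]
opening: 0.0137
finger_force: 50.0
```

```bash
python3 - <<'E'
from h import *
f=np.load('s3.npz'); cv2.imwrite('pics/v4.png',cv2.resize(f['p2'][200:270,150:240],(720,560),interpolation=cv2.INTER_CUBIC)[:,:,::-1])
E
```

```text
(no output)
```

View pics/v4.png

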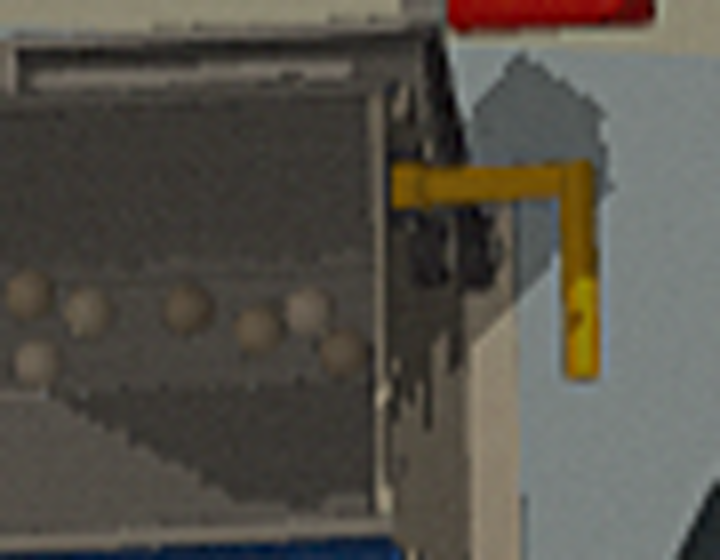

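All eight are in the hopper: seven here (30,295 … 345,350) plus the leftmost one seen in the previous crop.

{"fn": "apply_moves", "kwargs": {
  "plan": [
    [[0, 0, -0.4, 0], [-0.29, -0.13, -0.22, 0], [-0.29, -0.13, -0.2, 0], [-0.37, -0.16, -0.38, 0], [-0.18, -0.08, -0.28, 0], [-0.18, -0.08, -0.28, 0], [-0.13, -0.06, -0.18, 0], [-0.13, -0.06, -0.18, 0]]
  ],
  "newtons": 20
}}

```text
time_s: 15.25
tool_pos: [0.4872, -0.2126, 0.0478]
eef_rot: [[0.915, 0.405, 0.001], [0.405, -0.915, 0.0], [0.001, 0.0, -1.0]]
force: [0.9, 0.4, 0.4]
opening: 0.0136
finger_force: 20.0
```

```bash
python3 - <<'E'
from h import *
s=state(); print(s['tool_pos'],s['force'],s['torque'])
p1,d1=cap('side'); cv2.imwrite('pics/v5.png',cv2.resize(p1[160:280,200:360],(640,480),interpolation=cv2.INTER_CUBIC)[:,:,::-1])
E
```

```text
[ 0.48717397 -0.21260945  0.04779748] [0.91770719 0.39388956 0.3837966 ] [ 0.15149705 -0.242422   -0.00687664]
```

View pics/v5.png

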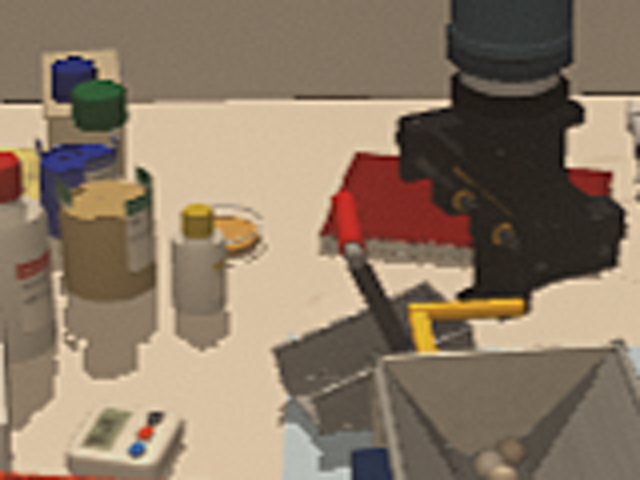

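The scoop (330,360) lies nearly level on the bench behind the lever, still in the grip; I finish lowering and let go.

{"fn": "apply_moves", "kwargs": {
  "plan": [
    [[-0.1, -0.04, -0.2, 0], [-0.1, -0.04, -0.2, 0], [0, 0, -0.1, 0], [0, 0, 0, 0], [0, 0, 0, 0], [0, 0, 0, 0], [0, 0, 0, 0], [0, 0, 0, 0]]
  ]
}}

```text
time_s: 16.3
tool_pos: [0.4765, -0.2166, 0.023]
eef_rot: [[0.915, 0.404, -0.0], [0.404, -0.915, 0.0], [0.0, -0.0, -1.0]]
force: [-0.9, -0.8, -0.2]
opening: 0.014
finger_force: 20.0
```

{"fn": "apply_moves", "kwargs": {
  "plan": [
    [[0, 0, 0, 0], [0, 0, 0, 0], [0, 0, 0, 0], [0, 0, 0, 0], [0, 0, 0, 0], [0, 0, 0.4, 0], [0, 0, 0.8, 0], [0, 0, 1, 0]]
  ],
  "fingers": 0
}}

```text
time_s: 17.3
tool_pos: [0.4758, -0.2168, 0.1351]
eef_rot: [[0.915, 0.403, -0.001], [0.403, -0.915, 0.0], [-0.001, -0.001, -1.0]]
force: [0.6, -0.9, 0.3]
opening: 0.0879
finger_force: 0.0
```

```bash
python3 - <<'E'
from h import *
f=np.load('top0.npz'); d=f['d']; P,uv=world('top',d,d>0); q=P[:,:2]-C0; S=np.c_[q@ex,q@ey,P[:,2]]
for lo,hi in [(-.08,-.05),(-.05,-.02),(-.02,0),(0,.015),(.015,.03),(.03,.05)]:
    print(lo,[ (round(a,3),np.percentile(S[k][:,2],[10,50,95]).round(3).tolist()) for a in np.arange(-.14,-.06,.01) for k in [(S[:,0]>lo)&(S[:,0]<hi)&(S[:,1]>a)&(S[:,1]<a+.01)] if k.sum()>2])
E
```

```text
-0.08 [(np.float64(-0.14), [-0.005, 0.0, 0.005]), (np.float64(-0.13), [-0.003, -0.0, 0.005]), (np.float64(-0.12), [-0.002, -0.0, 0.005]), (np.float64(-0.11), [-0.003, -0.0, 0.004]), (np.float64(-0.1), [-0.004, 0.0, 0.005]), (np.float64(-0.09), [0.0, 0.006, 0.011]), (np.float64(-0.08), [0.006, 0.08, 0.19]), (np.float64(-0.07), [0.032, 0.139, 0.195]), (np.float64(-0.06), [0.006, 0.137, 0.193])]
-0.05 [(np.float64(-0.14), [-0.004, -0.0, 0.005]), (np.float64(-0.13), [-0.004, -0.0, 0.186]), (np.float64(-0.12), [-0.003, -0.0, 0.003]), (np.float64(-0.11), [-0.004, 0.0, 0.005]), (np.float64(-0.1), [-0.004, -0.0, 0.005]), (np.float64(-0.09), [0.002, 0.006, 0.011]), (np.float64(-0.08), [0.008, 0.107, 0.191]), (np.float64(-0.07), [0.153, 0.164, 0.178]), (np.float64(-0.06), [0.148, 0.163, 0.178])]
-0.02 [(np.float64(-0.14), [-0.001, 0.002, 0.189]), (np.float64(-0.13), [-0.002, 0.182, 0.188]), (np.float64(-0.12), [-0.004, -0.001, 0.003]), (np.float64(-0.11), [-0.003, -0.001, 0.003]), (np.float64(-0.1), [-0.002, 0.0, 0.007]), (np.float64(-0.09), [0.002, 0.006, 0.01]), (np.float64(-0.08), [0.006, 0
[... 614 characters left out ...]
.12), [-0.003, -0.003, 0.001]), (np.float64(-0.11), [-0.001, 0.001, 0.184]), (np.float64(-0.1), [-0.002, 0.135, 0.18]), (np.float64(-0.09), [0.005, 0.137, 0.187]), (np.float64(-0.08), [0.008, 0.141, 0.191]), (np.float64(-0.07), [0.134, 0.138, 0.143]), (np.float64(-0.06), [0.131, 0.136, 0.147])]
0.03 [(np.float64(-0.14), [-0.002, 0.001, 0.188]), (np.float64(-0.13), [-0.003, 0.001, 0.188]), (np.float64(-0.12), [0.001, 0.184, 0.188]), (np.float64(-0.11), [-0.001, 0.176, 0.189]), (np.float64(-0.1), [-0.002, 0.177, 0.198]), (np.float64(-0.09), [0.005, 0.183, 0.189]), (np.float64(-0.08), [0.027, 0.187, 0.193]), (np.float64(-0.07), [0.149, 0.162, 0.177]), (np.float64(-0.06), [0.149, 0.163, 0.175])]
```

{"fn": "apply_moves", "kwargs": {
  "plan": [
    [[0.1, 0, 0.5, -1], [0.1, 0, 0.5, -1], [0.1, 0.6, 0.5, -1], [0.1, 0.6, 0.5, -1], [0.1, 0.6, 0.2, -1], [0.1, 0.6, 0, 0], [0.1, 0.6, 0, 0], [0.1, 0.6, 0, 0]]
  ],
  "fingers": 0.55
}}

```text
time_s: 18.3
tool_pos: [0.5162, -0.036, 0.2444]
eef_rot: [[0.998, 0.066, 0.001], [0.066, -0.998, 0.001], [0.001, -0.001, -1.0]]
force: [0.5, -0.9, 0.2]
opening: 0.0398
finger_force: 0.0
```

{"fn": "apply_moves", "kwargs": {
  "plan": [
    [[0.07, 0.5, 0, 0], [0, 0.4, 0, 0], [0, 0.3, 0, 0], [0, 0.06, 0, 0], [0, 0, -0.5, 0], [0, 0, -0.5, 0], [0, 0, -0.4, 0], [0, 0, -0.12, 0]]
  ]
}}

```text
time_s: 19.3
tool_pos: [0.5192, 0.0251, 0.1666]
eef_rot: [[0.998, 0.065, -0.002], [0.065, -0.998, -0.001], [-0.002, 0.001, -1.0]]
force: [-0.7, 0.3, 0.9]
opening: 0.0402
finger_force: 0.0
```

{"fn": "apply_moves", "kwargs": {
  "plan": [
    [[0, 0, 0, 0], [0, 0, 0, 0], [0, 0, 0, 0], [0, 0, 0, 0], [0, 0, 0, 0], [0, 0, 0, 0], [0, 0, 0, 0], [0, 0, 0, 0]]
  ],
  "fingers": 1,
  "newtons": 10
}}

```text
time_s: 20.3
tool_pos: [0.5203, 0.0244, 0.1677]
eef_rot: [[0.998, 0.065, 0.001], [0.065, -0.998, -0.002], [0.001, 0.002, -1.0]]
force: [0.9, -5.3, 1.1]
opening: 0.0095
finger_force: 10.0
```

{"fn": "apply_moves", "kwargs": {
  "plan": [
    [[0, -0.03, 0.23, 0], [-0.006, 0.086, 0.218, 0], [-0.009, 0.136, 0.19, 0], [-0.012, 0.18, 0.15, 0], [-0.014, 0.21, 0.1, 0], [-0.015, 0.23, 0.046, 0], [-0.016, 0.235, -0.014, 0], [0, 0.03, -0.01, 0]]
  ]
}}

```text
time_s: 21.3
tool_pos: [0.5164, 0.0798, 0.2136]
eef_rot: [[0.998, 0.067, 0.0], [0.067, -0.998, -0.001], [0.0, 0.001, -1.0]]
force: [-2.7, -6.4, 13.0]
opening: 0.0097
finger_force: 10.0
```

```bash
python3 - <<'E'
from h import *
s=state(); print(s['tool_pos'],s['force'],s['torque'],s['opening'],s['time_s'])
p1,d1=cap('side'); cv2.imwrite('pics/v6.png',cv2.resize(p1[150:290,220:380],(640,560),interpolation=cv2.INTER_CUBIC)[:,:,::-1])
E
```

```text
[0.51643901 0.07984896 0.21362189] [-2.74847831 -6.44762173 13.0317    ] [-1.19604096  0.63854656 -0.01344875] 0.009712403925432614 21.3
```

View pics/v6.png

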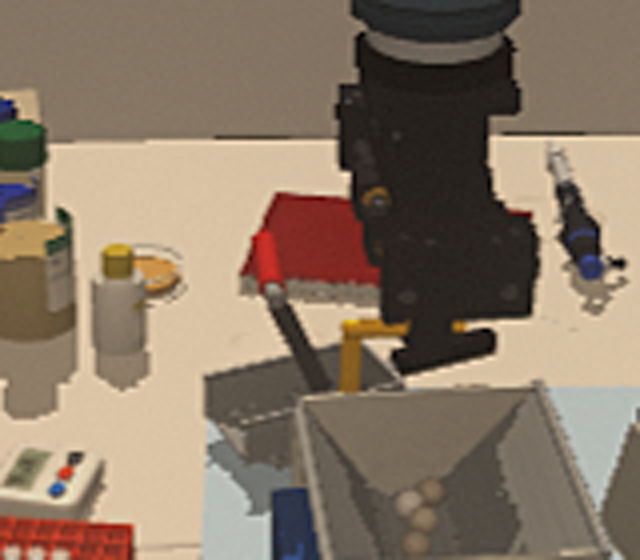

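The catch rod (455,325) stands upright above the rim, beads still in the hopper (415,510), scoop flat (300,390). I let the rod go and turn for the lever.

{"fn": "apply_moves", "kwargs": {
  "plan": [
    [[0, 0, 0, 0], [0, 0, 0, 0], [0, 0, 0, 0], [0, 0, 0.2, 0], [0, 0, 0.5, 0], [0, 0, 0.5, 0], [0, 0, 0.3, 1], [0, 0, 0.3, 1]]
  ],
  "fingers": 0.55
}}

```text
time_s: 22.35
tool_pos: [0.5164, 0.08, 0.304]
eef_rot: [[0.978, 0.207, 0.001], [0.207, -0.978, 0.0], [0.001, -0.0, -1.0]]
force: [1.0, -0.6, 0.2]
opening: 0.0395
finger_force: 0.0
```

{"fn": "apply_moves", "kwargs": {
  "plan": [
    [[0.15, -0.1, 0, 1], [0.15, -0.1, 0, 1], [0.15, -0.1, 0, 1], [0.15, -0.1, 0, 1], [0.15, -0.1, 0, 1], [0.15, -0.1, 0, 1], [0.15, -0.1, 0, 1], [0.15, -0.1, 0, 1]]
  ],
  "fingers": 0
}}

```text
time_s: 23.35
tool_pos: [0.5765, 0.0397, 0.3034]
eef_rot: [[0.72, 0.694, 0.0], [0.694, -0.72, -0.0], [0.0, 0.0, -1.0]]
force: [0.6, -0.2, -0.4]
opening: 0.0881
finger_force: 0.0
```

{"fn": "apply_moves", "kwargs": {
  "plan": [
    [[0.15, -0.1, 0, 1], [0.15, -0.1, 0, 1], [0, 0, 0, 1], [0, 0, 0, 1], [0, 0, 0, 1], [0, 0, 0, 1], [0, 0, 0, 1], [0, 0, 0, 1]]
  ]
}}

```text
time_s: 24.35
tool_pos: [0.5913, 0.0299, 0.3034]
eef_rot: [[0.243, 0.97, 0.0], [0.97, -0.243, -0.0], [-0.0, 0.0, -1.0]]
force: [-0.8, -0.2, -0.2]
opening: 0.0879
finger_force: 0.0
```

{"fn": "apply_moves", "kwargs": {
  "plan": [
    [[0, 0, 0, 1], [0, 0, 0, 1], [0, 0, 0, 1], [0, 0, 0, 1], [0, 0, 0, 0.5], [0, 0, 0, 0], [0, 0, 0, 0], [0, 0, 0, 0]]
  ]
}}

```text
time_s: 25.35
tool_pos: [0.5912, 0.03, 0.3027]
eef_rot: [[-0.066, 0.998, -0.0], [0.998, 0.066, -0.0], [-0.0, -0.0, -1.0]]
force: [0.0, -0.3, -0.3]
opening: 0.0882
finger_force: 0.0
```

```bash
python3 - <<'E'
from h import *
s=state(); print(s['tool_pos'],s['force'],s['time_s'],s['opening'])
for n in ['side','top']:
    p,d=cap(n); P,uv=world(n,d,d>0); r,g,b=p.astype(int)[uv[:,1],uv[:,0]].T; x,y,z=P.T
    for k,m in [('red',(r>90)&(g<50)&(b<60)&(z>.19)&(z<.27)&(x<.66)&(y<.1)),('yel',(r>100)&(b<.5*r)&(g>.55*r)&(z>.16)&(z<.26)&(abs(y-.05)<.06)&(x<.6)),
      ('scoop',(x>.48)&(x<.66)&(y>-.27)&(y<-.1)&(z>.008)&(z<.07))]:
        if m.sum()>3: print(n,k,m.sum(),P[m].mean(0).round(4),P[m].min(0).round(3),P[m].max(0).round(3))
E
```

```text
[0.59123884 0.02999883 0.30271504] [ 0.01155441 -0.34386695 -0.27208859] 25.35 0.08817674082173016
side red 73 [0.5923 0.0336 0.2406] [0.585 0.007 0.235] [0.599 0.058 0.244]
side yel 199 [0.5343 0.0832 0.2211] [0.496 0.055 0.188] [0.596 0.09  0.24 ]
side scoop 684 [ 0.5719 -0.1807  0.0292] [ 0.48  -0.226  0.008] [ 0.629 -0.119  0.049]
top red 28 [0.5929 0.0099 0.244 ] [0.588 0.004 0.237] [0.598 0.015 0.249]
top scoop 766 [ 0.5683 -0.178   0.0281] [ 0.48  -0.241  0.008] [ 0.631 -0.1    0.057]
```

{"fn": "apply_moves", "kwargs": {
  "plan": [
    [[0.02, 0, -0.4, 0], [0, 0, -0.5, 0], [0, 0, -0.4, 0], [0, 0, -0.3, 0], [0, 0, -0.02, 0], [0, 0, 0, 0], [0, 0, 0, 0], [0, 0, 0, 0]]
  ]
}}

```text
time_s: 26.45
tool_pos: [0.5926, 0.03, 0.2223]
eef_rot: [[-0.067, 0.998, 0.001], [0.998, 0.067, 0.0], [0.0, 0.001, -1.0]]
force: [-0.3, 0.3, -0.0]
opening: 0.0882
finger_force: 0.0
```

{"fn": "apply_moves", "kwargs": {
  "plan": [
    [[0, 0, 0, 0], [0, 0, 0, 0], [0, 0, 0, 0], [0, 0, 0, 0], [0, 0, 0, 0], [0, 0, 0, 0], [0, 0, 0, 0], [0, 0, 0, 0]]
  ],
  "fingers": 1,
  "newtons": 20
}}

```text
time_s: 27.45
tool_pos: [0.5928, 0.0301, 0.2219]
eef_rot: [[-0.067, 0.998, 0.001], [0.998, 0.067, 0.0], [-0.0, 0.001, -1.0]]
force: [1.8, -0.8, -1.2]
opening: 0.0127
finger_force: 20.0
```

Gripped on the handle; now the arc to the stop.

{"fn": "apply_moves", "kwargs": {
  "plan": [
    [[-0.345, -0.023, 0.122, 0], [-0.361, -0.024, 0.066, 0], [-0.367, -0.024, 0.008, 0], [-0.363, -0.024, -0.052, 0], [-0.351, -0.023, -0.108, 0], [-0.327, -0.022, -0.164, 0], [-0.263, -0.017, -0.184, 0], [-0.03, 0, -0.02, 0]]
  ]
}}

```text
time_s: 28.45
tool_pos: [0.4742, 0.0222, 0.2063]
eef_rot: [[-0.066, 0.998, 0.006], [0.998, 0.066, 0.001], [0.0, 0.006, -1.0]]
force: [5.2, 0.3, 4.4]
opening: 0.0128
finger_force: 20.1
```

{"fn": "apply_moves", "kwargs": {
  "plan": [
    [[0, 0, 0, 0], [0, 0, 0, 0], [0, 0, 0, 0], [0, 0, 0, 0], [0, 0, 0, 0], [0, 0, 0, 0], [0, 0, 0, 0], [0, 0, 0, 0]]
  ]
}}

```text
time_s: 29.45
tool_pos: [0.4742, 0.0222, 0.2063]
eef_rot: [[-0.066, 0.998, 0.005], [0.998, 0.066, 0.0], [-0.0, 0.005, -1.0]]
force: [5.0, 0.1, 5.1]
opening: 0.0133
finger_force: 20.1
```

```bash
python3 - <<'E'
from h import *
s=state(); T=s['tool_pos']; print(T,s['force'],s['time_s'],s['opening'],s['finger_force'])
p1,d1=cap('side'); p2,d2=cap('top')
a=cv2.resize(p1[170:360,220:400],(440,464),interpolation=2); b=cv2.resize(p2[180:310,120:220],(357,464),interpolation=2)
cv2.imwrite('pics/v7.png',cv2.hconcat([a,b])[:,:,::-1])
P,uv=world('side',d1,d1>0); r,g,b=p1.astype(int)[uv[:,1],uv[:,0]].T; x,y,z=P.T
for k,m in [('red',(r>90)&(g<50)&(b<60)&(z>.19)&(z<.27)&(x<.66)&(y<.1)),('yel',(r>100)&(b<.5*r)&(g>.55*r)&(z>.16)&(z<.26)&(abs(y-.05)<.06)&(x<.6))]:
    if m.sum()>3: print(k,m.sum(),P[m].mean(0).round(4),P[m].min(0).round(3),P[m].max(0).round(3))
E
```

```text
[0.4741902  0.02217741 0.20625096] [4.97386966 0.06893668 5.09750629] 29.45 0.013286503622178108 20.119551122188568
red 72 [0.4738 0.0305 0.2271] [ 0.464 -0.001  0.215] [0.48  0.052 0.247]
yel 201 [0.5329 0.0834 0.2211] [0.472 0.052 0.186] [0.556 0.089 0.233]
```

View pics/v7.png

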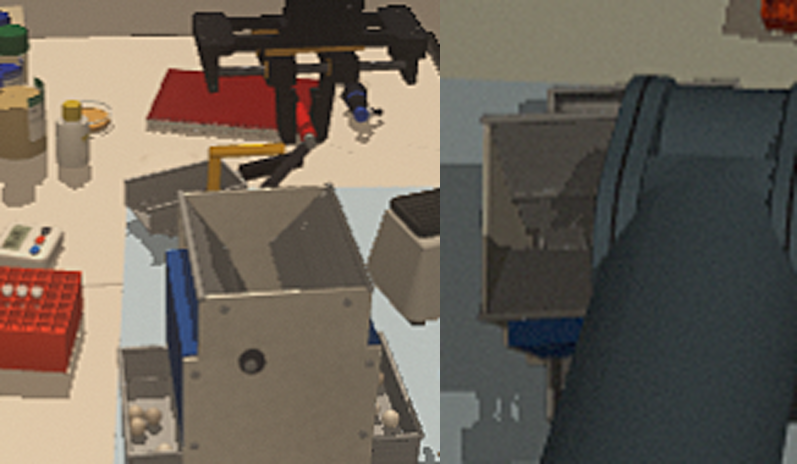

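Handle is at the front stop, catch up (245,150), beads show in the rear pan (145,415) and front pan (388,418), hopper looks empty. I wait a little with a slight extra pull and check once more.

{"fn": "apply_moves", "kwargs": {
  "plan": [
    [[-0.03, 0, -0.02, 0], [0, 0, 0, 0], [0, 0, 0, 0], [0, 0, 0, 0], [0, 0, 0, 0], [0, 0, 0, 0], [0, 0, 0, 0], [0, 0, 0, 0]]
  ]
}}

```text
time_s: 30.55
tool_pos: [0.4741, 0.0221, 0.206]
eef_rot: [[-0.066, 0.998, 0.007], [0.998, 0.066, 0.0], [-0.0, 0.007, -1.0]]
force: [6.7, -0.9, 9.0]
opening: 0.0132
finger_force: 20.1
```

```bash
python3 - <<'E'
from h import *
s=state(); print(s['tool_pos'],s['force'],s['time_s'],s['finger_force'])
p1,d1=cap('side'); p2,d2=cap('top')
R=lambda a:cv2.resize(a,(260,360),interpolation=cv2.INTER_CUBIC)
a=R(p1[308:363,266:300]); b=R(p1[315:370,366:400]); c=R(p2[200:260,130:175])
cv2.imwrite('pics/v8.png',cv2.convertScaleAbs(cv2.hconcat([a,b,c])[:,:,::-1],alpha=1.5))
E
```

```text
[0.47405903 0.02214003 0.20603068] [ 6.69119061 -0.87206774  8.97875727] 30.55 20.132187120616436
```

View pics/v8.png

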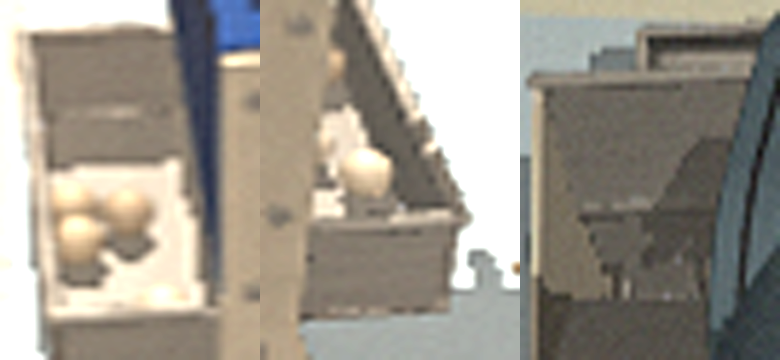

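The rear pan shows about four beads (75,195; 130,208; 80,240; 165,292). The front pan shows three in the visible part (365,170; 335,65; 325,145), and the visible half of the hopper is empty. The lever resists firmly at its stop.

```bash
python3 -c "
from workcell import ticket; print(ticket.hand_in())"
```

```text
the job is handed in; nothing more can be done
None
```

I handed the job in at about 31 s with the lever held at its stop, the catch flipped up, the empty scoop upright on the bench and seven of the eight beads visible in the pans; the eighth I take to be out of view in the front pan, and the hand-in returned no verdict.

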